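# Load the vacuum jig and open its valve to the stop

## Task

Lay the loose pine board flat on the slanted plate of the vacuum jig, long side towards the low front fence, and let go so that it slides down by itself into the corner, flush against both fences. Then open the vacuum with the blue lever: push it round with a finger until you feel it bear firmly on its stop bolt, and leave it there, but do not force it. Leave the red lever shut and the other things on the bench where they are.

Things in the scene. Friction and masses are not known exactly. Their poses are not given: they have to be found in the camera images.
- board: Loose planed pine board, 60 x 120 x 18 mm (its x, y, z), about 70 g, lying flat on the bench; origin at the centre of its underside, y along its long side. Waxed: slides on the jig's plate with a friction of 0.10 to 0.16.
- nest: The jig's slanted pale plate, fixed. Origin on its top surface in the lowest corner, where the two fences' inner faces would meet. z: its normal, 28 degrees off vertical, leaning to the robot and to the right; x uphill from the low front fence, y uphill to the left from the side fence. Plate: x -18 to 172, y -18 to 182 mm. Fences: inner faces at x = 0 and y = 0, 10 mm thick, 12 mm high.
- nest_home (a point): Point on the plate at x 30, y 60 mm of its frame, axes as the plate's: the board's origin is here when the board is fully home, its long side along y (either end first) and touching both fences.
- nest_laydown (a point): Point on the plate at x 85, y 95 mm of its frame, uphill of the corner: a board let go with its origin here, long side along y, slides home by itself in under 1 s.
- valve_vac: Vacuum ball valve with the BLUE lever, brass, fixed; origin on the stem axis at bench level, z up, x along its pipe. It may be the left or the right of the two valves, which stand 145 mm apart. Pipe and brass body lie below 72 mm; its stop bolt, near the stem, reaches 92 mm.
- lever_vac: The blue lever: origin on the stem axis, 82 mm above the bench; x outwards along the lever. Shut it lies across the pipe (along the valve's -y); it opens anticlockwise seen from above, towards the valve's +x. Starts shut or up to 0.3 rad open. It drags with 0.5 N m all the way (6 N at 85 mm from the stem) and stays where it is left. Push it with less than 30 N, or the stop bolt slips.
- lever_vac_grip (a point): Point in the middle of the blue lever's sleeve, 85 mm from the stem axis, 82.5 mm above the bench; the sleeve is a bar 22 mm wide and 11 mm high, from 35 to 115 mm out from the stem axis, and free below.
- quadrant: Slotted brass quadrant fixed under the blue lever, origin on the stem axis at bench level. In its slot a yellow-tipped 8 mm bolt is clamped, 29 mm from the stem: the hard stop that the lever's flank runs against. It is set for the flow this job needs, somewhere between 40 and 78 degrees of opening (not told where); 10 to 15 N at the sleeve is a firm touch.
- valve_air: The like blow-off air valve with the RED lever: leave it shut.
- lever_air: The red lever, like the blue one, 82 mm up; shut (along its valve's -y) at the start, and must stay so.
- screwdriver: Orange screwdriver lying on the bench, 200 mm long, 26 mm thick; origin at the middle on the bench. Bystander.
- glue: White glue bottle, 60 mm across, 170 mm tall, standing; origin under its centre. Bystander.
- screw_tin: Open tin of screws, 84 mm across, 45 mm tall; origin under its centre. Bystander.
Not all that is in view belongs to the job. Of the things that look like the board, the largest one is meant.

How it is judged:
On the way, in this order (a step that is already met when the one before it is completed fails the run):
1. the board, still held, is brought down flat on the slanted plate (underside centre within 20 mm of it, long side along the low fence within 20 degrees, blue lever still shut or nearly so) (z of board in the frame of nest between -0.01 and 0.02 m and x of board in the frame of nest between 0 and 0.17 m and y of board in the frame of nest between 0 and 0.18 m and angle between the y axis of board and the y axis of nest, either way round below 0.35 rad and angle between the z axis of board and the z axis of nest, either way round below 0.35 rad and contact force between the fingers and board above 0.5 N and angle between the x axis of lever_vac and the x axis of valve_vac, either way round above 1.1 rad), for 0.05 s.
2. let go, the board has slid home: at rest, flat, against both fences within 2.5 mm, with the blue lever still shut or nearly so (x of board in the frame of nest between 0.0275 and 0.0325 m and y of board in the frame of nest between 0.0575 and 0.0625 m and z of board in the frame of nest below 0.003 m and angle between the y axis of board and the y axis of nest, either way round below 0.05 rad and contact force between the fingers and board below 0.1 N and linear speed of board below 0.02 m/s and angle between the x axis of lever_vac and the x axis of valve_vac, either way round above 1.1 rad), for 0.2 s.
3. the blue lever bears on its stop bolt with 5 N or more (some 8 N at its sleeve) (contact force between lever_vac and quadrant above 5 N and angle between the x axis of lever_vac and the x axis of valve_vac, either way round below 0.93 rad), for 0.02 s.
At the end, for the whole second after the job is handed in: The blue lever is open and still rests against its stop bolt (some contact force left, over 0.1 N), the red lever is shut (within 0.1 rad), and the board lies at rest flat on the slanted plate against both fences (each within 2.5 mm, turned by less than 0.05 rad, underside within 3 mm of the plate) (angle between the x axis of lever_vac and the x axis of valve_vac, either way round below 0.93 rad and contact force between lever_vac and quadrant above 0.1 N and angle between the x axis of lever_air and the x axis of valve_air, either way round above 1.47 rad and x of board in the frame of nest between 0.0275 and 0.0325 m and y of board in the frame of nest between 0.0575 and 0.0625 m and z of board in the frame of nest below 0.003 m and angle between the y axis of board and the y axis of nest, either way round below 0.05 rad and linear speed of board below 0.02 m/s); the robot touches nothing.
It fails at once if the blue lever is pushed with more than 30 N (contact force between the fingers and lever_vac above 30 N).
It fails at once if the red lever is turned by more than 0.1 rad (angle between the x axis of lever_air and the x axis of valve_air, either way round below 1.47 rad).
It fails at once if a bystander (screwdriver, glue bottle, screw tin) is moved by more than 20 mm (distance of any of screwdriver, glue, screw_tin from where it was at the start of the episode above 0.02 m).
It also fails if it takes over 53 s, if anything falls off the work surface, if the arm or the gripper's body presses on something with over 40 N, if the wrist force passes 120 N, or if a joint passes its speed limit or range.

## Robot

A 6-joint arm with a two-finger parallel gripper is mounted at the origin on the work surface. World frame = base frame: x ahead of the robot, y to its left, z up, the work surface at z = 0. Lengths are in m, angles in rad, forces in N, time in s.
With the tool pointing down it reaches from about 0.275 to 0.875 m from the base axis. Payload 12.5 kg.
Tool frame: the origin (TCP) lies at the very end of the fingers, on their centre line; the grasp point (between the pads) lies 19 mm behind it; z points along the fingers, y is the line along which they close (so a half turn about z gives the same grasp; the last joint's range is limited). The gripper opens to 85 mm and grips with 20 to 120 N. Pads are 22 mm wide; open, the fingers measure 114 mm over their backs; the gripper's body (76 mm by 85 mm) begins 54 mm behind the grasp point. The pads swing forward as they close: fully open they stand 13 mm farther back than shut.
Start: joints at [1.045, 0.351, 1.652, -0, 1.139, -0.085], TCP at [0.235, 0.497, 0.231] pointing down, gripper open.
Joint ranges: [-2.75, 2.75], [-0.79, 2.1], [0.01, 2.65], [-1.57, 4.71], [0.07, 3.14], [-2.87, 2.87]. Speed limits (rad/s): [2.22, 2.22, 2.79, 3.14, 3.14, 3.14].

## Interface

Orientations are given as a 3x3 rotation matrix whose columns are the frame's x, y, z axes.
In Python, from bench import manip gives the robot as it stands. Calls block until the motion is done:
- manip.move_ptp(position, orientation): joint-space move of the TCP to a pose.
- manip.move_l(position, attitude=None, max_speed=0.15): straight line of the TCP; attitude=None keeps the orientation; max_speed is the mean speed in m/s.
- manip.move_j(angles): joint-space move.
- manip.set_gripper(opening, effort=None): opening from 0.0 (shut) to 1.0 (fully open); effort is the grip in N (None keeps the last); returns when the fingers have stopped.
- manip.dwell(seconds).
- manip.inverse_kinematics(position, orientation): joint angles nearest the present ones, or None.
- manip.grab_frame(name): name is "scene" or "top"; returns (picture, depth): 384x512x3 uint8, red, green, blue; 384x512 float32, m along the optical axis (not along the pixel's ray), 0 where there is no reading.
- manip.get_calibration(name): a dict with "camera_matrix" (3x3 intrinsics, pixels), "R" (3x3) and "t" (3): a world point X has camera coordinates R X + t. Camera axes: x right, y down, z forward; pixel columns grow to the right and rows downward; lengths in m; the calibration is good to about 2 mm. A picture is of the moment at which its call begins. get_calibration takes no time and is no camera call.
A pose or a line that the arm cannot do raises manip.Unreachable and nothing moves.
- manip.sign_off(): hands the job in; it is judged then, once.
Trained networks look in the newest picture that a camera, given by its name, has taken for a name from the list of things; names that differ only in an ending like _2 or _b are one class to them, and where a whole thing is asked for, a point or a joint stands for the part that bears it (a point fixed in the world has none). Each returns a list of dicts, best first, with "confidence" (0 to 1); they miss things now and then, are a little off and sometimes report something else, mostly with a low value. They report only what shows in the picture. A call takes as long as a camera call. They do not tell look-alikes from the thing itself.
- manip.look_for(camera, name): "at" ([x, y, z] in m, in world coordinates, good to about 4 mm: the middle of the surface that is visible of it).
Readings, each from a call of its own:
- manip.current_time(): time.
- manip.current_qpos(): joint angles.
- manip.current_joint_vel(): joint speeds.
- manip.current_joint_torque(): joint torques, N m.
- manip.current_ee_pos(): TCP position.
- manip.current_tcp_rot(): TCP orientation.
- manip.current_force(): force on the tool from outside, world axes, zero at the start.
- manip.current_ft_torque(): the same for the moment, N m.
- manip.current_grip_width(): opening from 0.0 (shut) to 1.0 (fully open).
- manip.current_grip_force(): force on a finger pad.
Only numpy, scipy, OpenCV 4.12 (cv2) and the standard library are available. Lean on these libraries where they do the work, as an engineer would, in place of code of your own. Each camera call takes 0.05 s, during which the arm holds its last target. There are 200 camera calls.

## Working session

There is one attempt and no reset: what is moved stays moved. The work goes in short steps, each a Python script; the robot and the scene stay as the last script left them, time stands still between calls to the robot, and variables do not carry over. Pictures are saved under pics/ and viewed, at most 10 in all, crops included, and the job is handed in when it is done.

```bash
ls; mkdir -p pics; python3 - <<'E'
from bench import manip as m
import cv2,numpy as np
for n in("scene","top"):
    p,d=m.grab_frame(n); cv2.imwrite(f"pics/{n}0.png",p[:,:,::-1]); np.savez(f"{n}0.npz",p=p,d=d,**m.get_calibration(n))
    c=m.get_calibration(n); print(n,c["camera_matrix"].round(1).tolist(),(-c["R"].T@c["t"]).round(3),c["R"].round(3).tolist())
    for k in("board","nest","lever_vac","valve_vac","lever_air","valve_air","quadrant","screwdriver","glue","screw_tin"):
        print(k,[(np.round(r["at"],3).tolist(),round(r["confidence"],2)) for r in m.look_for(n,k)[:3]])
print(m.current_time())
E
```

```text
pics
scene [[363.1, 0.0, 250.4], [0.0, 363.1, 185.6], [0.0, 0.0, 1.0]] [ 1.129 -0.793  1.016] [[0.771, 0.636, 0.018], [0.432, -0.502, -0.749], [-0.468, 0.586, -0.662]]
board [([0.45, -0.484, 0.012], 0.86), ([0.364, -0.226, 0.016], 0.67), ([0.506, -0.318, 0.014], 0.59)]
nest [([0.531, 0.212, 0.103], 0.81), ([0.504, -0.321, 0.018], 0.36)]
lever_vac [([0.591, -0.147, 0.086], 0.63)]
valve_vac [([0.578, -0.106, 0.058], 0.69)]
lever_air [([0.582, -0.106, 0.06], 0.36)]
valve_air [([0.553, 0.035, 0.058], 0.87)]
quadrant [([0.59, -0.096, 0.073], 0.61)]
screwdriver [([0.364, -0.326, 0.019], 0.63), ([0.532, 0.203, 0.105], 0.3)]
glue []
screw_tin [([0.492, 0.505, 0.028], 0.44), ([0.507, -0.317, 0.015], 0.18), ([0.59, -0.1, 0.075], 0.16)]
top [[493.4, 0.0, 253.4], [0.0, 493.4, 189.8], [0.0, 0.0, 1.0]] [0.384 0.03  1.594] [[-0.03, -0.999, 0.018], [-0.997, 0.029, -0.074], [0.074, -0.02, -0.997]]
board [([0.501, -0.318, 0.02], 0.97), ([0.44, -0.481, 0.015], 0.88), ([0.36, -0.222, 0.015], 0.8)]
nest [([0.527, 0.224, 0.106], 0.69)]
lever_vac [([0.59, -0.144, 0.088], 0.55)]
valve_vac [([0.573, -0.102, 0.071], 0.82), ([0.549, 0.042, 0.061], 0.4), ([0.355, -0.319, 0.027], 0.38)]
lever_air []
valve_air [([0.546, 0.038, 0.059], 0.72), ([0.489, 0.498, 0.024], 0.23)]
quadrant []
screwdriver [([0.356, -0.32, 0.023], 0.63)]
glue [([0.69, -0.316, 0.111], 0.92)]
screw_tin [([0.488, 0.496, 0.026], 0.77)]
1.1
```

View pics/top0.png

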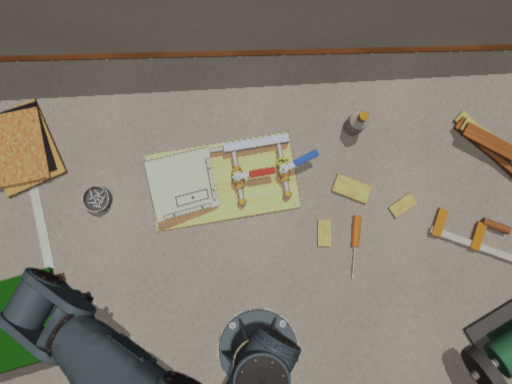

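View pics/scene0.png

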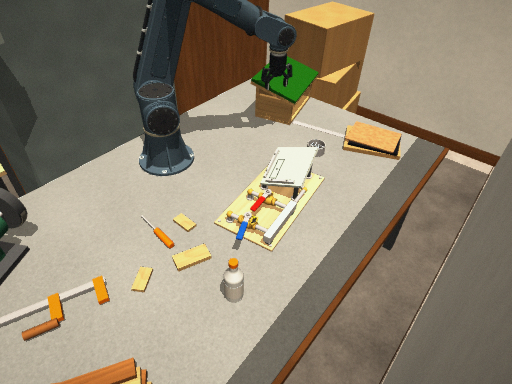

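```bash
cat > h.py <<'E'
import numpy as np,cv2
def cloud(f):
    z=np.load(f); p,d,K,R,t=z["p"],z["d"],z["camera_matrix"],z["R"],z["t"]
    v,u=np.mgrid[:384,:512]
    c=np.stack([(u-K[0,2])/K[0,0]*d,(v-K[1,2])/K[1,1]*d,d],-1)
    X=(c-t)@R; X[d==0]=np.nan
    return p,X
E
python3 - <<'E'
from h import *
for f in("top0","scene0"):
    p,X=cloud(f+".npz")
    hsv=cv2.cvtColor(p,cv2.COLOR_RGB2HSV)
    x,y,z=X[...,0],X[...,1],X[...,2]
    # board
    m=(abs(x-.5)<.1)&(abs(y+.318)<.09)&(z>.010)&(z<.03)&(hsv[...,1]>60)
    n,l,s,_=cv2.connectedComponentsWithStats(m.astype(np.uint8)); k=1+np.argmax(s[1:,4]); q=X[l==k]
    print(f,"board n",len(q),"z",np.percentile(q[:,2],[5,50,95]).round(4))
    q=q[q[:,2]>.014]
    print(cv2.minAreaRect((q[:,:2]*1000).astype(np.float32)))
    # nest plane RANSAC-ish
    m=(abs(x-.53)<.16)&(abs(y-.215)<.16)&(z>.04)&(hsv[...,1]<50)
    q=X[m]; a=q
    for tol in(.02,.008,.004,.003):
        c=a.mean(0); nrm=np.linalg.svd(a-c)[2][2]; nrm*=np.sign(nrm[2]); dd=(q-c)@nrm; a=q[abs(dd)<tol]
    print("nest normal",nrm.round(4),"tilt",np.degrees(np.arccos(nrm[2])),"c",c.round(4),len(a),len(q))
    e1=np.cross([0,1,0],nrm); e1/=np.linalg.norm(e1); e2=np.cross(nrm,e1)
    b=q[(dd>-.006)&(dd<.02)]-c
    r=cv2.minAreaRect((np.c_[b@e1,b@e2]*1000).astype(np.float32)); print(r)
    for g in cv2.boxPoints(r)/1000: print((c+e1*g[0]+e2*g[1]).round(4))
    # levers
    for nm,h in(("blue",(105,130)),("red",(0,6))):
        m=(abs(x-.57)<.09)&(y<.1)&(y>-.22)&(z>.06)&(hsv[...,0]>=h[0])&(hsv[...,0]<=h[1])&(hsv[...,1]>130)
        q=X[m]; 
        if len(q)>5: print(nm,len(q),"med z",np.median(q[:,2]),cv2.minAreaRect((q[:,:2]*1000).astype(np.float32)))
    # crop
    u0,v0,w,hh=((140,125,190,110) if f=="top0" else (210,135,120,120))
    cv2.imwrite(f"pics/{f}c.png",cv2.resize(p[v0:v0+hh,u0:u0+w,::-1],None,fx=4.2,fy=4.2,interpolation=cv2.INTER_CUBIC))
E
```

```text
top0 board n 683 z [0.0135 0.0194 0.0255]
((497.2424621582031, -316.8585205078125), (120.05496215820312, 59.22343063354492), 66.9617919921875)
nest normal [-0.2838 -0.3698  0.8847] tilt 27.784708097328238 c [0.5242 0.22   0.1087] 2350 4267
((-0.20148468017578125, -47.710205078125), (191.12782287597656, 284.42083740234375), 8.105125427246094)
[0.4058 0.2939 0.1016]
[0.4758 0.0323 0.0147]
[0.653  0.0573 0.082 ]
[0.583  0.319  0.1689]
blue 103 med z 0.08945449972056525 ((590.3731079101562, -163.14027404785156), (13.093673706054688, 71.18953704833984), 25.4462947845459)
red 138 med z 0.08977943015147874 ((549.898681640625, -27.515316009521484), (17.01307487487793, 75.35813903808594), 7.460479259490967)
scene0 board n 553 z [0.0139 0.0185 0.0218]
((498.3951721191406, -317.442138671875), (120.1634750366211, 65.0860824584961), 67.34205627441406)
nest normal [-0.284  -0.3715  0.8839] tilt 27.88175964564919 c [0.529  0.2156 0.1067] 1141 1838
((-5.150764465332031, -38.22315979003906), (192.15731811523438, 276.96392822265625), 7.342883586883545)
[0.4067 0.2962 0.1013]
[0.4716 0.0412 0.0149]
[0.6503 0.064  0.0819]
[0.5853 0.319  0.1682]
blue 112 med z 0.08778700168284939 ((594.0563354492188, -164.25640869140625), (21.749530792236328, 80.30433654785156), 25.339948654174805)
red 94 med z 0.08752840861654748 ((553.6091918945312, -28.487003326416016), (18.562021255493164, 81.06698608398438), 7.830534934997559)
```

View pics/top0c.png

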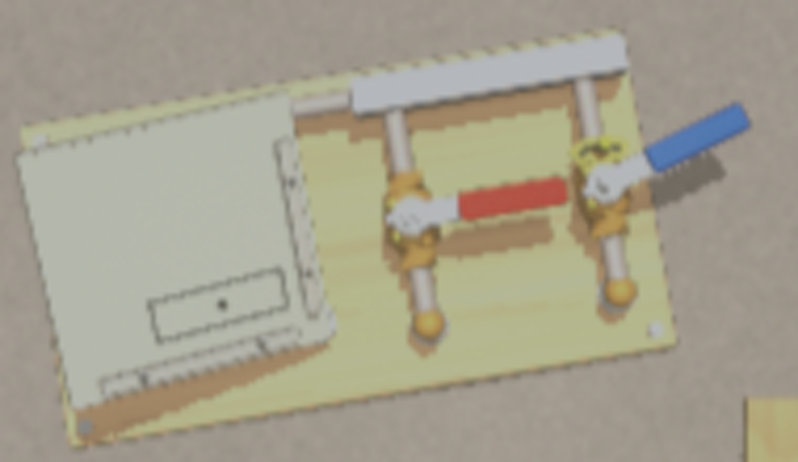

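View pics/scene0c.png

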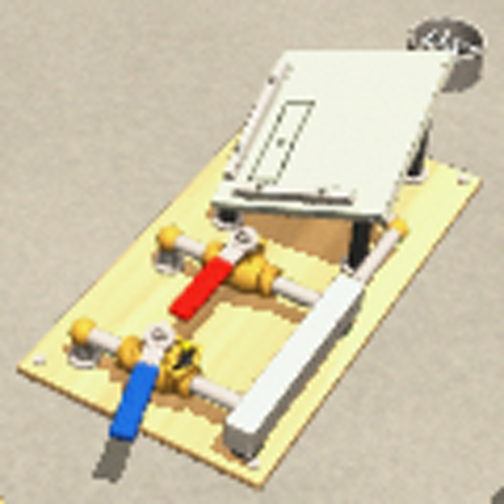

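```bash
cat > fit.py <<'E'
from h import *
def fit(f,A,B,nrm):
    p,X=cloud(f); hsv=cv2.cvtColor(p,cv2.COLOR_RGB2HSV)
    x=B-A; x-=nrm*(x@nrm); x/=np.linalg.norm(x); y=np.cross(nrm,x)
    L=(X-A)@np.c_[x,y,nrm]          # local, A at (-18,182)
    L[...,0]-=.018; L[...,1]+=.182
    m=(abs(L[...,2]-.003)<.014)&(hsv[...,1]<60)&(abs(L[...,0]-.077)<.12)&(abs(L[...,1]-.082)<.13)
    m=cv2.morphologyEx(m.astype(np.uint8),cv2.MORPH_OPEN,np.ones((5,5)))
    n,l,s,_=cv2.connectedComponentsWithStats(m); k=1+np.argmax(s[1:,4]); q=L[l==k]
    print(f,len(q),cv2.minAreaRect((q[:,:2]*1000).astype(np.float32)),"z med",np.median(q[:,2]))
    print(" bounds",np.percentile(q[:,0],[.5,99.5]).round(4),np.percentile(q[:,1],[.5,99.5]).round(4))
    f_=q[q[:,2]>.007]; a=f_[f_[:,0]>.03]; b=f_[f_[:,1]>.03]
    print(" side fence y",np.percentile(a[:,1],[3,50,97]).round(4),"front fence x",np.percentile(b[:,0],[3,50,97]).round(4),len(a),len(b))
    w=(X[...,0]>.62)&(X[...,0]<.72)&(X[...,1]>-.13)&(X[...,1]<.05)&(X[...,2]>.03)
    if w.any(): print(" manifold top z",np.percentile(X[w][:,2],[50,95]).round(3),"x",X[w][:,0].min().round(3),X[w][:,0].max().round(3),"ymin",X[w][:,1].min().round(3))
    return x,y
E
python3 - <<'E'
from fit import *
A=np.array([.4063,.295,.1015]);B=np.array([.584,.319,.1686]);n=np.array([-.284,-.3706,.8843]);n/=np.linalg.norm(n)
for f in("top0.npz","scene0.npz"): x,y=fit(f,A,B,n)
print(x,y,n)
O=A+.018*x-.182*y; print("origin",O,"home",O+.03*x+.06*y,"lay",O+.085*x+.095*y)
E
```

```text
top0.npz 3838 ((76.35198974609375, 80.74988555908203), (193.852294921875, 201.44570922851562), 0.303864985704422) z med 0.0008641774635927367
 bounds [-0.0161  0.1721] [-0.0157  0.1806]
 side fence y [-0.0092 -0.0011  0.1685] front fence x [-0.0098 -0.0016  0.1596] 141 165
 manifold top z [0.062 0.068] x 0.622 0.675 ymin -0.118
scene0.npz 1640 ((77.77313232421875, 79.18879699707031), (206.2206573486328, 192.1561737060547), 89.591552734375) z med -0.0006002500547186952
 bounds [-0.0114  0.1728] [-0.0205  0.1791]
 side fence y [-0.0118 -0.0075 -0.001 ] front fence x [-0.0108 -0.0039  0.002 ] 64 48
 manifold top z [0.06  0.065] x 0.62 0.678 ymin -0.12
[0.92811021 0.12530691 0.35058469] [-0.24073717  0.92029996  0.30837251] [-0.28400187 -0.37060244  0.88430581]
origin [0.46682015 0.12976093 0.05168673] home [0.48021922 0.18873814 0.08070662] lay [0.52283948 0.22784052 0.11078181]
```

```bash
cat > geo.py <<'E'
import numpy as np
nx=np.array([0.92811021,0.12530691,0.35058469]);ny=np.array([-0.24073717,0.92029996,0.30837251]);nn=np.cross(nx,ny)
O=np.array([.46682,.12976,.05169])-.001*ny
def R(y,z):
    y=np.array(y,float);z=np.array(z,float);y-=z*(y@z);y/=np.linalg.norm(y);return np.c_[np.cross(y,z),y,z]
lay=O+.085*nx+.095*ny
th=np.radians(67.15); bx=np.array([np.sin(th),-np.cos(th),0]); bc=np.array([.4978,-.3171,0])
E
python3 - <<'E'
from geo import *
from bench import manip as m
for s in(1,-1):
    for nm,p,Rt in(("grasp",bc+[0,0,.002],R(s*bx,[0,0,-1])),("lay",lay+.002*nn,R(s*nx,-nn)),("lay+",lay+.10*nn,R(s*nx,-nn))):
        q=m.inverse_kinematics(p,Rt); print(s,nm,None if q is None else np.round(q,2))
s=None
for c in(1,-1):
    q=m.inverse_kinematics(bc+[0,0,.1],R(c*bx,[0,0,-1]))
    if q is not None and (s is None or abs(q[5])<abs(s[1])): s=(c,q[5])
s=s[0]
m.move_ptp(bc+[0,0,.10],R(s*bx,[0,0,-1])); print(s,m.current_ee_pos(),m.current_time())
m.move_l(bc+[0,0,.002],max_speed=.1); print(m.current_ee_pos(),m.current_force())
m.set_gripper(0.0,40); print(m.current_grip_width()*85,m.current_grip_force(),m.current_time())
m.move_l(bc+[0,0,.25],max_speed=.25); print(m.current_grip_width()*85,m.current_grip_force(),m.current_time(),m.current_qpos())
import cv2
for n in("scene","top"):
    p,d=m.grab_frame(n); np.savez(f"{n}1.npz",p=p,d=d,**m.get_calibration(n)); cv2.imwrite(f"pics/{n}1.png",p[:,:,::-1])
E
```

```text
1 grasp [-0.65  0.73  1.68 -0.    0.73 -0.25]
1 lay [ 0.18  0.43  1.99  0.77  0.47 -0.66]
1 lay+ [ 0.11  0.22  2.01  0.59  0.65 -0.52]
-1 grasp None
-1 lay [0.18 0.43 1.99 0.77 0.47 2.48]
-1 lay+ [0.11 0.22 2.01 0.59 0.65 2.62]
1 [ 0.49817618 -0.31656522  0.10011461] 4.1333
[ 0.4981499  -0.31737417  0.00262333] [ 0.58681007 -0.18395335  0.20312297]
58.723279871830066 43.856706619262695 5.625
58.324331692535445 43.19045126438141 6.7667 [-6.46074841e-01  4.07544331e-01  1.52417672e+00  1.18043110e-05
  1.21231231e+00 -2.47230200e-01]
```

View pics/scene1.png

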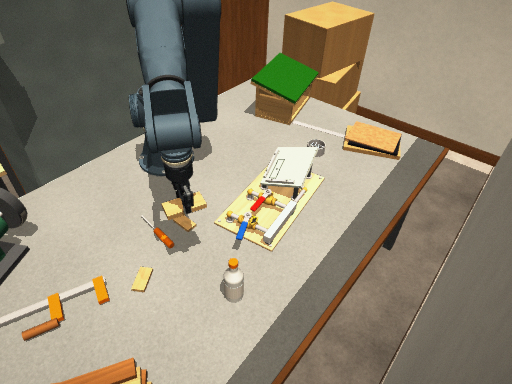

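```bash
python3 - <<'E'
from geo import *
from bench import manip as m
Rt=R(nx,-nn)
m.move_ptp(lay+.13*nn,Rt)
m.move_l(lay+.014*nn,max_speed=.12); m.dwell(.2)
f0=np.array(m.current_force())@nn; print(m.current_time(),f0)
h=.014
while h>-.006:
    h-=.002 if h>.007 else .001
    m.move_l(lay+h*nn,max_speed=.03); f=np.array(m.current_force())@nn-f0
    print(round(h,4),round(f,2),m.current_time())
    if f>4: break
import cv2
p,d=m.grab_frame("scene"); c=cv2.resize(p[100:280,200:400,::-1],None,fx=3,fy=3,interpolation=cv2.INTER_CUBIC); cv2.imwrite("pics/s2.png",c)
print(m.current_ee_pos(),m.current_grip_width()*85,m.current_grip_force())
E
```

```text
9.9667 -0.42042858330217314
0.012 0.28 10.2167
0.01 -0.23 10.4667
0.008 -0.61 10.7167
0.006 -0.53 10.9667
0.005 -0.74 11.2167
0.004 0.08 11.4667
0.003 -0.95 11.7167
0.002 0.29 11.9667
0.001 5.2 12.2167
[0.52304952 0.22650243 0.11168275] 58.731379673851656 44.278112053871155
```

View pics/s2.png

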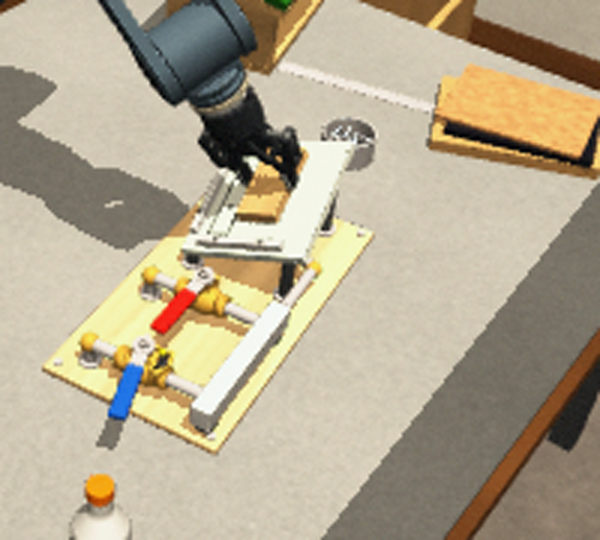

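The board (crop 265,200) lies on the plate, aligned with the fences, with the levers untouched. Contact came at the expected height, so I'll release it.

```bash
python3 - <<'E'
from geo import *
from bench import manip as m
import cv2
m.set_gripper(1.0); t=m.current_time()
m.move_l(lay+.10*nn,max_speed=.25)
m.move_ptp([.48,-.20,.25],R([-.4,-.9,0],[0,0,-1])) if m.inverse_kinematics([.48,-.20,.25],R([-.4,-.9,0],[0,0,-1])) is not None else m.move_ptp([.48,-.20,.25],R([.4,.9,0],[0,0,-1]))
print(t,m.current_time(),m.current_qpos())
for n in("scene","top"):
    p,d=m.grab_frame(n); np.savez(f"{n}3.npz",p=p,d=d,**m.get_calibration(n))
    print([(np.round(r["at"],4),r["confidence"]) for r in m.look_for(n,"board")])
    from h import cloud
    p,X=cloud(f"{n}3.npz"); hsv=cv2.cvtColor(p,cv2.COLOR_RGB2HSV); L=(X-O)@np.c_[nx,ny,nn]
    k=(L[...,2]>.012)&(L[...,2]<.024)&(abs(L[...,0]-.06)<.09)&(abs(L[...,1]-.08)<.1)&(hsv[...,1]>70)
    q=L[k][:,:2]*1000; print(n,len(q),np.median(L[k][:,2]),cv2.minAreaRect(q.astype(np.float32)))
c=cv2.resize(p[125:235,140:330,::-1],None,fx=4.2,fy=4.2,interpolation=cv2.INTER_CUBIC); cv2.imwrite("pics/t3.png",c)
E
```

```text
12.65 14.9667 [-4.83493126e-01  2.77268357e-01  1.70664066e+00  4.61276205e-04
  1.15850081e+00  1.50380359e+00]
[(array([0.4839, 0.183 , 0.093 ]), 0.92), (array([ 0.4495, -0.4857,  0.0136]), 0.67), (array([ 0.3637, -0.2287,  0.015 ]), 0.47)]
scene 306 0.01636407778237558 ((30.317659378051758, 59.61134338378906), (64.08004760742188, 122.36085510253906), 1.465720295906067)
[(array([0.4826, 0.1825, 0.0952]), 0.93), (array([ 0.4379, -0.4816,  0.0141]), 0.82)]
top 697 0.018338348732781028 ((30.16953468322754, 60.84503936767578), (62.058876037597656, 119.0888671875), 0.8488017916679382)
```

View pics/t3.png

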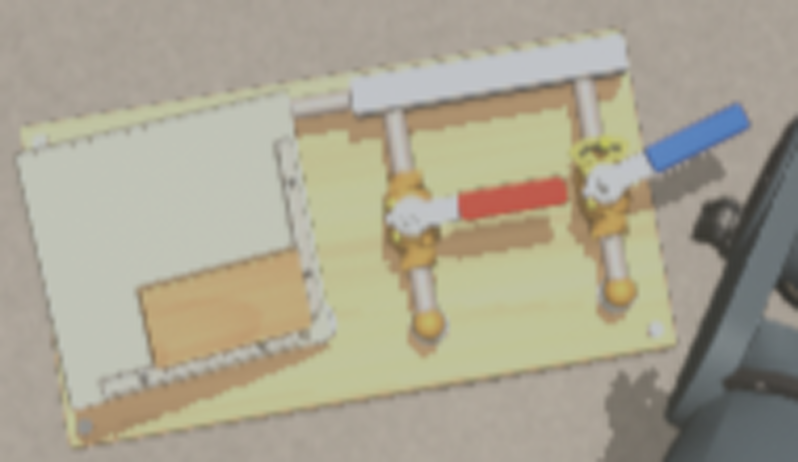

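The board is home: fitted centre (30.2, 60.2) mm, crop (230,305), flush on both fences. Next is the blue lever.

```bash
cat > push.py <<'E'
from geo import *
from bench import manip as m
S=np.array([.560,-.096]); shut=-82.5
def pose(opn,off,z,s):
    a=np.radians(shut+opn); r=np.array([np.cos(a),np.sin(a)]); t=np.array([-r[1],r[0]])
    return np.r_[S+.085*r-off*t,z],R(s*np.r_[r,0],[0,0,-1]),np.r_[t,0]
E
python3 - <<'E'
from push import *
ok=[s for s in(1,-1) if all(m.inverse_kinematics(*pose(o,.022,.075,s)[:2]) is not None for o in range(15,82,6))]
print(ok); s=min(ok,key=lambda s:abs(m.inverse_kinematics(*pose(18,.04,.15,s)[:2])[5]-m.current_qpos()[5]))
m.set_gripper(0.0,40)
p,r,t=pose(18,.040,.15,s); m.move_ptp(p,r)
p,r,t=pose(18,.040,.075,s); m.move_l(p,max_speed=.12); m.dwell(.2)
f0=np.array(m.current_force()); print(m.current_time(),f0.round(2))
p,r,t=pose(18,.026,.075,s); m.move_l(p)
opn=16.; off=.022; hist=[]
while opn<80:
    F=0 if not hist else hist[-1][1]
    opn+= .3 if F>8.5 else (2.5 if opn<31 else .8)
    p,r,t=pose(opn,off,.075,s); m.move_l(p,r,max_speed=.05)
    F=-(np.array(m.current_force())-f0)@t; hist.append((round(opn,1),round(F,2)))
    if F>12.5: break
    if m.current_time()>40: break
print(hist); print(m.current_time(),(np.array(m.current_force())-f0).round(2))
E
```

```text
[1]
17.6833 [-1.08 -0.45  0.2 ]
[(18.5, np.float64(-1.11)), (21.0, np.float64(2.15)), (23.5, np.float64(1.61)), (26.0, np.float64(1.38)), (28.5, np.float64(1.38)), (31.0, np.float64(2.46)), (31.8, np.float64(3.48)), (32.6, np.float64(3.2)), (33.4, np.float64(4.91)), (34.2, np.float64(3.74)), (35.0, np.float64(4.76)), (35.8, np.float64(3.82)), (36.6, np.float64(4.53)), (37.4, np.float64(3.9)), (38.2, np.float64(4.67)), (39.0, np.float64(3.64)), (39.8, np.float64(4.66)), (40.6, np.float64(3.51)), (41.4, np.float64(3.95)), (42.2, np.float64(4.18)), (43.0, np.float64(4.36)), (43.8, np.float64(4.12)), (44.6, np.float64(3.67)), (45.4, np.float64(3.3)), (46.2, np.float64(3.54)), (47.0, np.float64(4.1)), (47.8, np.float64(3.5)), (48.6, np.float64(3.7)), (49.4, np.float64(3.73)), (50.2, np.float64(4.67)), (51.0, np.float64(4.36)), (51.8, np.float64(3.91)), (52.6, np.float64(4.85)), (53.4, np.float64(4.01)), (54.2, np.float64(5.53)), (55.0, np.float64(4.46)), (55.8, np.float64(4.21)), (56.6, np.float64(3.85)), (57.4, np.float64(4.62)), (58.2, np.float64(4.03)), (59.0, np.float64(4.91)), (59.8, np.float64(6.23)), (60.6, np.float64(7.45)), (61.4, np.float64(8.27)), (62.2, np.float64(10.3)), (62.5, np.float64(11.17)), (62.8, np.float64(11.9)), (63.1, np.float64(12.82))]
29.9333 [ -0.43 -13.44  -1.83]
```

The force rises cleanly from 59° to about 13 N, so the lever is firmly on the stop. I'll back off and check.

```bash
python3 - <<'E'
from push import *
import cv2
from h import cloud
m.dwell(.1)
p,r,t=pose(63.1,.062,.075,1); m.move_l(p,r,max_speed=.08)
m.move_l(p+[0,0,.17],max_speed=.2)
m.move_ptp([.40,-.32,.30],R([.4,-.9,0],[0,0,-1]))
for n in("top","scene"):
    p,d=m.grab_frame(n); np.savez(f"{n}4.npz",p=p,d=d,**m.get_calibration(n))
    p,X=cloud(f"{n}4.npz"); hsv=cv2.cvtColor(p,cv2.COLOR_RGB2HSV); L=(X-O)@np.c_[nx,ny,nn]
    k=(L[...,2]>.012)&(L[...,2]<.024)&(abs(L[...,0]-.06)<.09)&(abs(L[...,1]-.08)<.1)&(hsv[...,1]>70)
    print(n,cv2.minAreaRect((L[k][:,:2]*1000).astype(np.float32)))
    x,y,z=[X[...,i] for i in range(3)]
    for nm,a,b in(("blue",105,130),("red",0,6)):
        k=(abs(x-.59)<.11)&(y<.1)&(y>-.22)&(z>.06)&(z<.11)&(hsv[...,0]>=a)&(hsv[...,0]<=b)&(hsv[...,1]>130)
        if k.sum()>5: print(nm,cv2.minAreaRect((X[k][:,:2]*1000).astype(np.float32)))
    if n=="top": cv2.imwrite("pics/t4.png",cv2.resize(p[110:250,80:400,::-1],None,fx=2.5,fy=2.5,interpolation=cv2.INTER_CUBIC))
print(m.current_time(),m.current_force())
E
```

```text
top ((29.195354461669922, 60.807682037353516), (61.981319427490234, 117.93375396728516), 0.8023227453231812)
blue ((634.525146484375, -126.48046875), (13.259230613708496, 58.540672302246094), 66.08979034423828)
red ((549.7691650390625, -27.471473693847656), (17.04607391357422, 75.61800384521484), 7.588346004486084)
scene ((30.726055145263672, 59.48530960083008), (62.84185028076172, 123.26287841796875), 0.5612176060676575)
blue ((631.3442993164062, -125.365478515625), (21.424222946166992, 78.47447204589844), 66.16788482666016)
red ((554.3283081054688, -28.531982421875), (20.65073013305664, 76.46294403076172), 8.301926612854004)
32.8167 [ 0.44318873 -0.58987428  0.77882565]
```

View pics/t4.png

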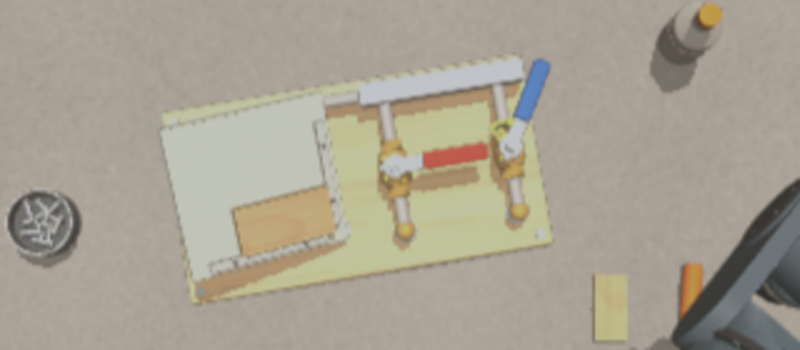

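The blue lever (crop 533,90) stands at about 59° open. The red lever is shut, the board (285,220) is in the corner, and the bystanders are in place.

```bash
python3 -c "
from bench import manip as m
print(m.sign_off())"
```

```text
the job is handed in; nothing more can be done
None
```

I handed the job in at about 33 s: the board is home against both fences, and the blue lever is open about 59° after bearing on its stop with about 13 N; the red lever is shut, though I don't have the judge's verdict.

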